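Hold a dental cast in the clamping fixture

ROBOT

A 6-joint arm with a two-finger parallel gripper is mounted at the origin on the work surface. World frame = base frame: x ahead of the robot, y to its left, z up, the work surface at z = 0. Lengths are in m, angles in rad, forces in N, time in s.
With the tool pointing down it reaches from about 0.275 to 0.775 m from the base axis. Payload 14.6 kg.
Tool frame: the origin (TCP) lies midway between the tips of the shut fingers; the grasp point (between the pads) lies 19 mm behind it; z points along the fingers, y is the line along which they close (so a half turn about z gives the same grasp; the last joint's range is limited). The gripper opens to 85 mm and grips with 20 to 120 N. Pads are 22 mm wide; open, the fingers measure 114 mm over their backs; the gripper's body (76 mm by 85 mm) begins 54 mm behind the grasp point. The pads swing forward as they close: fully open they stand 13 mm farther back than shut.
Start: joints at [0.982, 0.263, -0.048, 1.259, 0, 1.415], TCP at [0.221, 0.476, 0.204] pointing down, gripper open.
Joint ranges: [-2.65, 2.65], [-0.89, 1.7], [-1.18, 1.37], [-2.13, 2.11], [-1.35, 1.29], [-3.14, 3.14]. Speed limits (rad/s): [1.89, 1.89, 2.57, 2.79, 3.14, 3.14].

INTERFACE

Orientations are given as a unit quaternion [x, y, z, w].
In Python, from rig import robot gives the robot as it stands. Calls block until the motion is done:
- robot.movep(position, orientation): joint-space move of the TCP to a pose.
- robot.move_straight(position, attitude=None, max_speed=0.15): straight line of the TCP; attitude=None keeps the orientation; max_speed is the mean speed in m/s.
- robot.movej(angles): joint-space move.
- robot.open() and robot.close_gripper(f_grip=None): open the fingers fully, or close them until they stop; f_grip is the grip in N (None keeps the last).
- robot.wait(seconds).
- robot.ik(position, orientation): joint angles nearest the present ones, or None.
- robot.get_obs(): the state.
- robot.grab_frame(name): name is "scene" or "top"; returns (picture, depth): 384x512x3 uint8, red, green, blue; 384x512 float32, m along the optical axis (not along the pixel's ray), 0 where there is no reading.
- robot.camera_params(name): a dict with "fx", "fy", "cx", "cy" (pixels), "R" (3x3) and "t" (3): a world point X has camera coordinates R X + t. Camera axes: x right, y down, z forward; pixel columns grow to the right and rows downward; lengths in m; the calibration is good to about 2 mm. A picture is of the moment at which its call begins. camera_params takes no time and is no camera call.
A pose or a line that the arm cannot do raises robot.MotionError and nothing moves.
- robot.job_done(): hands the job in; it is judged then, once.
Trained networks look in the newest picture that a camera, given by its name, has taken for a name from the list of things; names that differ only in an ending like _2 or _b are one class to them, and where a whole thing is asked for, a point or a joint stands for the part that bears it (a point fixed in the world has none). Each returns a list of dicts, best first, with "score" (0 to 1); they miss things now and then, are a little off and sometimes report something else, mostly with a low value. They report only what shows in the picture. A call takes as long as a camera call. They do not tell look-alikes from the thing itself.
- robot.boxes_of(camera, label): "position" ([x, y, z] in m, in the coordinates of the camera as it stood for that picture, good to about 4 mm: the middle of the surface that is visible of it).
- robot.regions_of(camera, label): "pixels" (384x512 bool, what is visible of it).
The state is a dict: "time_s": time; "q": joint angles; "joint_vel": joint speeds; "effort": joint torques, N m; "tool_pos": TCP position; "tool_rot": TCP orientation; "contact_force": force on the tool from outside, world axes, zero at the start; "ft_torque": the same for the moment, N m; "width": finger opening in m; "grasp_force": force on a finger pad.
Only numpy, scipy, OpenCV 4.12 (cv2) and the standard library are available. Lean on these libraries where they do the work, as an engineer would, in place of code of your own. Each camera call takes 0.05 s, during which the arm holds its last target. There are 200 camera calls.

TASK

Slide the fixture's side guide along until its pointer rib is in line with the rib on the index clip, then take the plaster dental cast from the bench and set it down on the fixture's base plate, right beside the guide strip (touching, or a few millimetres off) with its flat heel towards the sprung plate. Press the heel flat against the sprung plate with a steady push of about 10 newtons (the plate's pointer lies between the two lines) and finish like that, still gripping or pushing the cast, as a third hand for the technician who will tighten the clamp screw. Never push the plate as far as its end stop, keep the guide on its mark, and leave the jar, pot and cup where they stand.

Things in the scene. Friction and masses are not known exactly. Their poses are not given: they have to be found in the camera images.
- fixture: Aluminium fixture fixed to the bench, base plate 240 x 240 x 12 mm. Origin: centre of its underside. x points from its front (robot) edge to the sprung plate, y left along the guide track, z up. Far edge: grey spring block (x 97 to 115), top 48 mm above the bench. Right edge: clamp block (x 0 to 30, y -100 to -118), top 38 mm above the bench; screw tip at y -88, knob out to y -132.
- press_plate: Upright sprung steel plate, 120 (y) x 8 x 28 mm, top 42 mm above the bench. Origin: middle of its pressing face, which looks to -x, at base-plate top level; axes as fixture. At rest at fixture x 45, y 20 mm. Gives way along +x 1 mm per newton; end stop at 22 mm. Pointer at its left end, flush with the face, reads on two black base-plate lines at 6 and 14 mm travel (6 and 14 N).
- side_guide: Guide sliding along fixture y only: travel 90 mm, friction 5 N, stays put. Carriage 30 x 26 mm, 11 mm high. Origin under the tab's middle, at base-plate top level, on its pointer rib's line; axes as fixture. On the mark when at the clip's y in the fixture frame; starts 15 to 85 mm right (-y) of that. It stands at fixture x -75 mm.
- guide_tab (a point): Top centre of the guide's black grip tab, 54 mm above the bench; tab 22 (x) x 14 (y) mm, free from 23 mm above the bench upwards, straight above the guide's origin.
- guide_face (a point): Middle of the guide strip's working face (its right, -y side, at y -6 mm of the guide), which the cast lies along. Flat steel strip 12 mm wide, top 21 mm above the bench, from the carriage to x 115 mm of the guide (5 mm short of the plate at rest).
- index_clip: Small fixed steel clip, 14 x 16 mm, 6 mm high with a dark rib on top (9 mm in all), on the front edge of the base plate. Origin: on the base plate's top (12 mm above the bench), on the rib's line; axes as fixture. Its place along y differs each time.
- cast: Loose beige plaster dental cast, 0.11 to 0.18 kg. Origin: centre of its underside. Block 32 mm high, teeth to 42 mm. Flat parallel sides at y -25 and +25 mm, from x -16 to +28. Flat heel: the face at x +28; a nose 32 mm wide reaches to x -28. Starts upright on the bench right of the fixture, heel away from the robot, up to 0.6 rad askew. In place, its y +25 side lies along the guide strip.
- jar: Bystander: small white plastic jar with lid, 48 mm across, 55 mm high; origin at the centre of its underside.
- pot: Bystander: terracotta pot, 72 mm across, 65 mm high; origin at the centre of its underside.
- brush_cup: Bystander: steel cup, 70 mm across, 100 mm high, to the left of the fixture; origin at the centre of its underside.
Not all that is in view belongs to the job. What is meant by the cast is not purple, and is the smaller of those in its own colour.

How it is judged:
On the way, in this order (a step that is already met when the one before it is completed fails the run):
1. the side guide is in line with the index clip, within 4 mm (y of side_guide in the frame of index_clip between -0.004 and 0.004 m), for 0.2 s.
2. the cast stands on the base plate beside the guide and is pressed against the sprung plate with 6 to 14 N (z of cast in the frame of fixture between 0.009 and 0.016 m and angle between cast's own z axis and vertical below 0.1 rad and angle between the x axis of cast and the x axis of fixture, either way round below 0.1 rad and x of cast in the frame of press_plate between -0.033 and -0.024 m and y of cast in the frame of side_guide between -0.038 and -0.027 m and contact force between cast and press_plate between 6 and 14 N), for 0.2 s.
At the end, for the whole second after the job is handed in: Through the last second: guide within 4 mm of the clip; cast upright on the base plate, at rest, square within 0.1 rad, heel on the sprung plate, side within 7 mm of the guide strip; 6 to 14 N between cast and plate; the fingers bear on the cast with over 3 N (all of step 1 and all of step 2 and contact force between cast and the fingers above 3 N and linear speed of cast below 0.02 m/s); the arm keeps its last pose, push and grip.
It fails at once if the cast is rammed: the sprung plate is pushed with more than 20 N, to its end stop (contact force between cast and press_plate above 20 N or x of press_plate in the frame of fixture above 0.066 m).
It fails at once if the jar is disturbed (moved more than 20 mm) (distance of jar from where it was at the start of the episode above 0.02 m).
It fails at once if the pot is disturbed (moved more than 20 mm) (distance of pot from where it was at the start of the episode above 0.02 m).
It fails at once if the steel cup is disturbed (moved more than 20 mm) (distance of brush_cup from where it was at the start of the episode above 0.02 m).
It also fails if it takes over 58 s, if anything falls off the work surface, if the arm or the gripper's body presses on something with over 40 N, if the wrist force passes 120 N, or if a joint passes its speed limit or range.

## Working session

There is one attempt and no reset: what is moved stays moved. The work goes in short steps, each a Python script; the robot and the scene stay as the last script left them, time stands still between calls to the robot, and variables do not carry over. Pictures are saved under pics/ and viewed, at most 10 in all, crops included, and the job is handed in when it is done.

```bash
ls; mkdir -p pics; cat > h.py <<'E'
import numpy as np, cv2
from rig import robot
def world(cam, uv, z):
    p=robot.camera_params(cam); R=np.array(p["R"]); t=np.array(p["t"])
    return R.T@(z*np.array([(uv[0]-p["cx"])/p["fx"],(uv[1]-p["cy"])/p["fy"],1])-t)
def cloud(cam, D):
    p=robot.camera_params(cam); R=np.array(p["R"]); t=np.array(p["t"])
    v,u=np.mgrid[:384,:512]
    P=np.stack([(u-p["cx"])/p["fx"]*D,(v-p["cy"])/p["fy"]*D,D],-1)
    return (P-t)@R
def c2w(cam,x):
    p=robot.camera_params(cam); return np.array(p["R"]).T@(np.array(x)-np.array(p["t"]))
E
python3 - <<'E'
from h import *
for c in ("top","scene"):
    im,D=robot.grab_frame(c); cv2.imwrite(f"pics/{c}0.png",cv2.resize(im[...,::-1],(768,576))); np.savez(f"{c}0.npz",im=im,D=D)
    P=cloud(c,D); print(c,[ (k,np.round(v,3).tolist() if hasattr(v,'__len__') else v) for k,v in robot.camera_params(c).items()])
    for l in ("fixture","press_plate","side_guide","guide_tab","index_clip","cast","jar","pot","brush_cup"):
        rs=robot.regions_of(c,l)
        for r in rs[:4]:
            m=r["pixels"]&(D>0); vs,us=np.nonzero(r["pixels"]); 
            if m.sum(): print(c,l,round(r["score"],2),"px",int(us.mean()),int(vs.mean()),m.sum(),"w",np.round(np.median(P[m],0),3), "zmax",round(np.percentile(P[m][:,2],98),3))
print(robot.get_obs())
E
```

```text
pics
top [('fx', 359.127911900428), ('fy', 359.127911900428), ('cx', 260.45979949175177), ('cy', 188.51728700364947), ('R', [[0.014, -1.0, 0.024], [-0.988, -0.018, -0.155], [0.156, -0.022, -0.988]]), ('t', [0.004, 0.583, 0.894])]
top fixture 0.85 px 218 189 7794 w [0.583 0.125 0.014] zmax 0.05
top press_plate 0.6 px 209 165 309 w [0.638 0.158 0.038] zmax 0.045
top side_guide 0.66 px 218 201 287 w [0.543 0.122 0.023] zmax 0.057
top guide_tab 0.8 px 218 201 291 w [0.543 0.122 0.023] zmax 0.057
top cast 0.93 px 415 237 851 w [ 0.461 -0.391  0.043] zmax 0.057
top cast 0.79 px 371 197 369 w [ 0.565 -0.281  0.034] zmax 0.045
top cast 0.6 px 367 236 461 w [ 0.464 -0.268  0.033] zmax 0.045
top jar 0.68 px 339 150 307 w [ 0.688 -0.195  0.055] zmax 0.059
top pot 0.74 px 382 145 666 w [ 0.712 -0.322  0.037] zmax 0.068
top pot 0.68 px 218 202 259 w [0.54  0.122 0.023] zmax 0.057
top brush_cup 0.65 px 93 214 954 w [0.507 0.442 0.064] zmax 0.103
scene [('fx', 414.233968243662), ('fy', 414.233968243662), ('cx', 249.36969605878699), ('cy', 198.9352877534827), ('R', [[-0.751, 0.66, -0.016], [0.547, 0
[... 1057 characters left out ...]
: array([ 9.81709122e-01,  2.63059931e-01, -4.83284634e-02,  1.25939540e+00,
        6.20124481e-06,  1.41549469e+00]), 'joint_vel': array([-7.94082634e-06, -1.42558529e-03,  1.40667126e-03, -1.10375201e-03,
       -2.16829457e-04,  1.60957016e-04]), 'effort': array([ 4.01958096e-03, -6.37434769e+01,  3.84773397e+01,  1.30109456e-03,
       -1.81825618e-05,  2.83248475e-06]), 'tool_pos': array([0.22065968, 0.47636416, 0.20378861]), 'tool_rot': array([ 2.15196251e-01,  9.76570824e-01,  6.96579078e-06, -6.09146944e-07]), 'contact_force': array([-0.0576577 ,  0.54038917, -0.23860997]), 'ft_torque': array([-0.00058395,  0.01810411, -0.03187132]), 'grasp_force': 0.0, 'width': 0.08496528839440746}
```

```bash
python3 - <<'E'
import numpy as np,cv2
a=np.load("top0.npz")["im"][...,::-1]
f=cv2.resize(a[130:260,150:290],None,fx=5,fy=4.6,interpolation=cv2.INTER_CUBIC)[:,:]
cv2.imwrite("pics/fix.png",cv2.resize(a[135:250,155:285],(678,600),interpolation=cv2.INTER_CUBIC))
cv2.imwrite("pics/casts.png",cv2.resize(a[130:265,320:460],(622,600),interpolation=cv2.INTER_CUBIC))
E
```

```text
(no output)
```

View pics/top0.png

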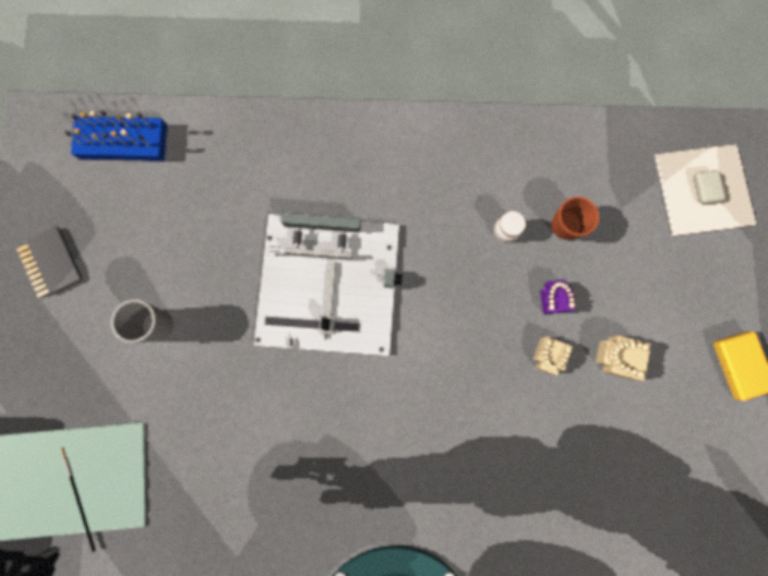

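View pics/fix.png

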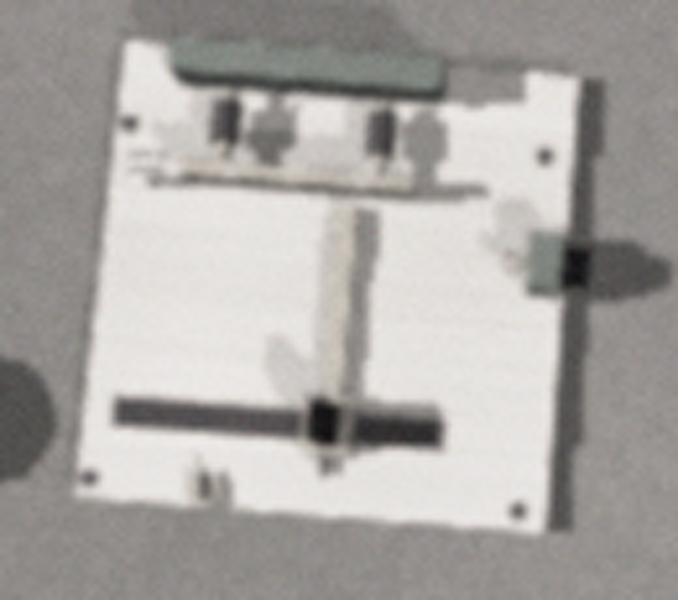

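View pics/casts.png

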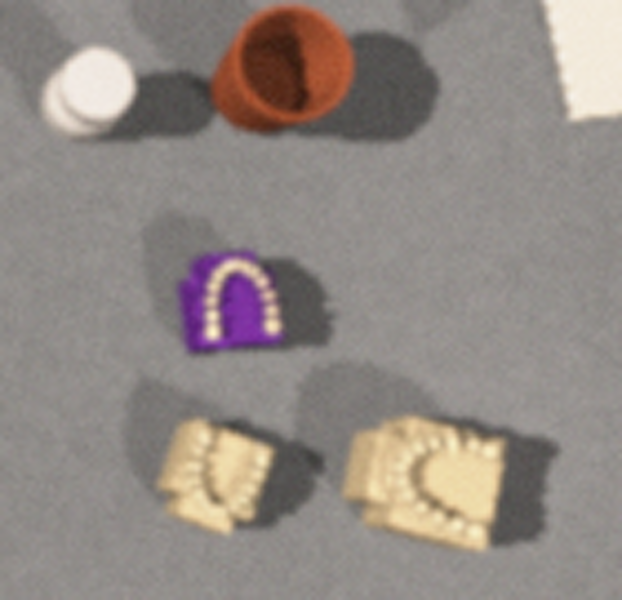

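The top view (768x576) shows the fixture at about (325,290), the guide tab at (327,325) and the clip rib at (291,341).

There are three candidate casts:
- **Purple**, at (557,297): wrong colour.
- **Large beige**, at (625,357): not the smaller one.
- **Small beige**, at (552,355): this is the cast meant. The enlarged crop shows it is beige and the smaller of the two, with its nose pointing towards the robot.

Next I'll fit the poses.

```bash
cat > fit.py <<'E'
from h import *
def plane(cam,u,v,z):
    p=robot.camera_params(cam); R=np.array(p["R"]); t=np.array(p["t"]); C=-R.T@t
    d=np.stack([(u-p["cx"])/p["fx"],(v-p["cy"])/p["fy"],np.ones_like(u,float)],-1)@R
    return C+d*((z-C[2])/d[...,2])[...,None]
v,u=np.mgrid[:384,:512]
if __name__=="__main__":
    for c in ("top","scene"):
        d=np.load(c+"0.npz"); im,D=d["im"],d["D"]; P=cloud(c,D); g=im.astype(float)
        reg=(P[...,0]>.42)&(P[...,0]<.74)&(P[...,1]>-.03)&(P[...,1]<.29)
        # base plate by height
        m=(reg&(P[...,2]>.007)&(im.min(-1)>105)).astype(np.uint8)
        m=cv2.morphologyEx(m,cv2.MORPH_OPEN,np.ones((3,3),np.uint8)); m=cv2.morphologyEx(m,cv2.MORPH_CLOSE,np.ones((9,9),np.uint8))
        n,L,S,_=cv2.connectedComponentsWithStats(m); k=1+S[1:,4].argmax(); mm=(L==k)&(np.abs(P[...,2]-.012)<.006)
        q=plane(c,u[mm],v[mm],.012)[:,:2]
        (cx,cy),(w,h),a=cv2.minAreaRect(q.astype(np.float32)); print(c,"fixture",cx,cy,w,h,a, "zmed",np.median(P[mm][:,2]))
        # tab
        for nm,zr,sel in (("tabtop",(.048,.062),(np.abs(P[...,0]-.515)<.04)&(np.abs(P[...,1]-.12)<.04)),
                      ("block",(.043,.054),(P[...,0]>.64)),("plate",(.034,.046),(P[...,0]>.60)&(P[...,0]<.67)),
                      ("clip",(.0165,.03),(P[...,0]<.50)&(P[...,1]>.14)),("strip",(.0165,.026),(P[...,0]>.54)&(P[...,0]<.62)&(P[...,1]>.07)&(P[...,1]<.16))):
            s=reg&sel&(P[...,2]>zr[0])&(P[...,2]<zr[1])
            if s.sum()>3:
                r=cv2.minAreaRect(P[s][:,:2].astype(np.float32)); print(c,nm,s.sum(),np.round(P[s].mean(0),4),np.round(r[0],4),np.round(r[1],4),round(r[2],1))
        s=(np.abs(P[...,0]-.465)<.06)&(np.abs(P[...,1]+.266)<.06)&(P[...,2]>.02)&(P[...,2]<.06)
        r=cv2.minAreaRect(P[s][:,:2].astype(np.float32)); print(c,"cast",s.sum(),np.round(P[s].mean(0),4),np.round(r[0],4),np.round(r[1],4),round(r[2],1))
    im=np.load("top0.npz")["im"]
    print("clip/rib gray\n",im[225:246,188:226].mean(-1).astype(int))
    im=np.load("scene0.npz")["im"]; cv2.imwrite("pics/sfix.png",cv2.resize(im[180:330,200:360,::-1],(640,600),interpolation=cv2.INTER_CUBIC))
E
python3 fit.py
```

```text
top fixture 0.5857712030410767 0.12673316895961761 0.23977632820606232 0.2398211658000946 86.56958770751953 zmed 0.013258209471117693
top tabtop 46 [0.5109 0.1257 0.0547] [0.5111 0.1253] [0.0207 0.0127] 0.1
top block 375 [0.6909 0.141  0.0487] [0.6728 0.1406] [0.0643 0.1379] 0.5
top plate 254 [0.6396 0.1311 0.0402] [0.643  0.1021] [0.1976 0.0526] 79.0
top clip 49 [0.4805 0.1901 0.0193] [0.4823 0.1952] [0.0298 0.1024] 15.7
top strip 158 [0.5812 0.121  0.0214] [0.5787 0.1158] [0.0865 0.0797] 84.1
top cast 413 [ 0.4626 -0.2706  0.0345] [ 0.4611 -0.2725] [0.0519 0.0557] 68.9
scene fixture 0.5850493311882019 0.12390065938234329 0.24205005168914795 0.24268752336502075 86.46664428710938 zmed 0.012977380810476459
scene tabtop 45 [0.5121 0.1243 0.0535] [0.5122 0.1233] [0.0142 0.0201] 87.8
scene block 449 [0.6929 0.1408 0.0485] [0.6704 0.1384] [0.1395 0.0652] 87.6
scene plate 299 [0.6401 0.1299 0.0397] [0.6423 0.0973] [0.2027 0.0528] 78.8
scene clip 36 [0.4784 0.1861 0.0196] [0.4794 0.1951] [0.099  0.0183] 89.6
scene strip 155 [0.58   0.1187 0.0213] [0.58   0.1133] [0.081  0.0776] 89.9
scene c
[... 2727 characters left out ...]
 140 140 141 143 143 143 140 140 140 143 142 140 142
  142 142]
 [136 140 137 139 142 141 140 142 139 139 137 138 141 139 139 140 140 142
  137 138 140 137 135 136 141 142 143 143 145 143 139 144 139 143 142 140
  140 143]
 [136 139 144 141 142 145 141 141 141 138 138 140 140 138 139 137 140 137
  143 139 141 138 136 137 138 140 141 142 138 139 138 140 137 143 143 144
  141 145]
 [140 138 136 137 141 145 142 141 136 138 139 140 141 140 134 136 136 142
  139 137 140 138 140 139 137 143 138 139 134 138 142 143 143 145 140 145
  142 138]
 [139 137 135 139 136 140 142 141 139 139 146 140 138 141 135 137 137 141
  142 145 141 142 137 143 132 143 134 138 133 140 140 141 143 142 141 140
  139 136]]
```

View pics/sfix.png

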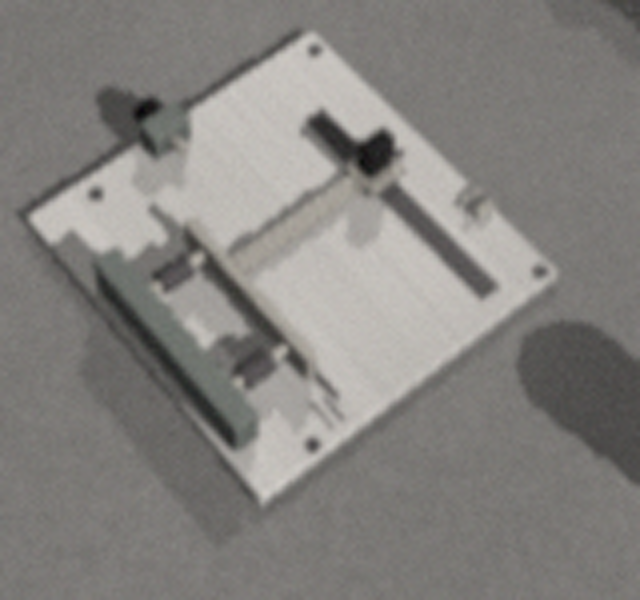

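The scene crop shows the tab at (375,150), the strip reaching the plate, and the clip with its rib at about (475,200). The fixture fit comes out at 240 x 240 mm, yaw -0.060. The cast measures 52 x 56 mm, yaw -0.368. Both match the given sizes. Next I'll measure the rib and tab in the fixture frame from each camera.

```bash
cat >> h.py <<'E'
F=np.array([.5855,.1255]); YAW=-.0597
def Rz(a): return np.array([[np.cos(a),-np.sin(a)],[np.sin(a),np.cos(a)]])
def f2w(x,y): return F+Rz(YAW)@np.array([x,y])
def w2f(p): return Rz(YAW).T@(np.asarray(p)[:2]-F)
E
cat > ribs.py <<'E'
from fit import *
def dark(cam,im,xf,yf,z,hx,hy,thr=None):
    "darkness-weighted centroid in a fixture-frame window at height z"
    Q=plane(cam,u,v,z)[...,:2]-F; Q=Q@Rz(YAW)
    m=(abs(Q[...,0]-xf)<hx)&(abs(Q[...,1]-yf)<hy)
    g=im.astype(float).mean(-1); w=np.clip((thr or 150)-g,0,None)*m
    return np.array([(Q[...,0]*w).sum(),(Q[...,1]*w).sum()])/w.sum(), (w>0).sum(), g[m].min()
if __name__=="__main__":
    for c in ("top","scene"):
        im=np.load(c+"0.npz")["im"]; Q=(plane(c,u,v,.021)[...,:2]-F)@Rz(YAW)
        m=(abs(Q[...,0]+.110)<.016)&(abs(Q[...,1]-.06)<.03)
        g=np.where(m,im.mean(-1),999); 
        r,cc=np.unravel_index(g.argmin(),g.shape); print(c,"darkest px",cc,r,g.min(),Q[r,cc])
        print(g[r-4:r+5,cc-6:cc+9].astype(int))
        print("rib",dark(c,im,Q[r,cc,0],Q[r,cc,1],.021,.009,.004,125 if c=="top" else g.min()+25))
        print("tabtop",dark(c,im,-.075,-.005,.054,.012,.010,60))
        m2=(abs(Q[...,0]-.045)<.02)
        p=robot.camera_params(c)
E
python3 ribs.py
```

```text
top darkest px 194 227 103.33333333333333 [-0.10760908  0.05440072]
[[230 229 226 223 209 206 221 226 227 229 228 228 228 228 229]
 [228 226 218 216 204 194 199 218 224 219 219 228 230 229 229]
 [229 224 216 204 192 167 165 193 202 191 195 220 229 227 229]
 [230 226 212 198 175 137 120 159 176 159 172 210 225 230 228]
 [229 226 212 197 174 126 103 139 163 149 155 190 221 228 231]
 [230 227 211 194 176 129 105 131 159 148 148 179 219 228 229]
 [229 225 215 196 172 131 107 132 151 149 143 180 221 231 229]
 [225 223 215 198 184 150 134 141 148 148 149 179 217 231 231]
 [196 204 207 193 184 174 161 152 141 140 149 174 209 221 222]]
rib (array([-0.10962836,  0.05419301]), np.int64(4), np.float64(103.33333333333333))
tabtop (array([-0.0756216 , -0.00562814]), np.int64(35), np.float64(18.666666666666668))
scene darkest px 317 231 97.66666666666667 [-0.10302506  0.05211138]
[[185 190 186 180 156 135 127 133 138 131 123 122 122 118 999]
 [186 184 180 156 137 133 130 133 133 124 120 120 123 123 119]
 [186 185 175 140 133 142 128 119 110 109 118 130 125 122 118]
 [999 183 158 130 130 131 111 100 102 118 135 145 131 124 117]
 [999 999 165 146 141 116  97  99 117 143 151 154 144 128 119]
 [999 999 999 169 157 122 104 107 133 157 159 160 159 141 121]
 [999 999 999 999 169 146 128 112 133 160 162 160 178 161 138]
 [999 999 999 999 999 160 155 135 140 159 158 166 182 184 162]
 [999 999 999 999 999 999 161 154 154 161 167 176 190 187 178]]
rib (array([-0.10540481,  0.05276176]), np.int64(13), np.float64(97.66666666666667))
tabtop (array([-0.07013108, -0.00265653]), np.int64(33), np.float64(29.0))
```

```bash
cat >> h.py <<'E'
def quat(yaw):
    "tool down, fingers closing along the y of a frame at this yaw; the nearer half turn"
    return [[np.cos(a),np.sin(a),0,0] for a in (np.pi/2+yaw/2, yaw/2)]
def best(pos,yaw):
    q0=robot.get_obs()["q"]; c=[]
    for Q in quat(yaw):
        j=robot.ik(pos,Q)
        if j is not None: c.append((np.abs(np.array(j)-q0).max(),Q,j))
    c=min(c,key=lambda t:t[0]); print("ik",np.round(c[2],2)); return c[1]
def say(tag):
    o=robot.get_obs(); print(tag,"t",round(o["time_s"],2),"pos",np.round(o["tool_pos"],4),"f",np.round(w2f(o["tool_pos"]),4),"F",np.round(o["contact_force"],1),"w",round(o["width"],4),"g",round(o["grasp_force"],1)); return o
E
python3 - <<'E'
from h import *
p=f2w(-.075,-.0055)
q=best([*p,.13],YAW); robot.movep([*p,.13],q); say("above")
robot.move_straight([*p,.031],max_speed=.12); say("down")
robot.close_gripper(20); o=say("grip")
d=Rz(YAW)@np.array([0,.0595]); t=o["tool_pos"].copy(); t[:2]+=d
robot.move_straight(t,max_speed=.06); say("slid")
robot.wait(.2); say("hold")
robot.open(); t=robot.get_obs()["tool_pos"].copy(); t[2]=.16
robot.move_straight(t,max_speed=.25); say("up")
E
```

```text
ik [ 0.08  0.3  -0.2   1.07  0.    0.14]
above t 2.69 pos [0.5102 0.1251 0.1302] f [-0.0752 -0.0048] F [-0.2  0.4  1. ] w 0.0853 g 0.0
down t 3.67 pos [0.5107 0.1246 0.0316] f [-0.0746 -0.0053] F [-0.3  0.2  0.6] w 0.0856 g 0.0
grip t 4.43 pos [0.5103 0.1245 0.031 ] f [-0.075  -0.0055] F [ 0.8  0.8 -0. ] w -0.0001 g 0.0
slid t 5.58 pos [0.5139 0.1836 0.031 ] f [-0.075   0.0537] F [-0.1 -0.   0.6] w -0.0001 g 0.0
hold t 5.78 pos [0.5139 0.1836 0.031 ] f [-0.0749  0.0537] F [0.1 0.4 0.4] w -0.0002 g 0.0
up t 7.22 pos [0.5137 0.1838 0.1597] f [-0.0751  0.0539] F [-0.4 -0.4 -0.3] w 0.0855 g 0.0
```

The gripper closed on nothing (width 0), so I need to look.

```bash
python3 - <<'E'
from h import *
for c in ("top","scene"):
    im,D=robot.grab_frame(c); np.savez(c+"1.npz",im=im,D=D)
    if c=="scene": a=im
    else: b=im
cv2.imwrite("pics/v1.png",np.hstack([cv2.resize(b[110:260,150:290,::-1],(400,428)),cv2.resize(a[130:330,190:377,::-1],(400,428))]))
say("now")
E
```

```text
now t 7.33 pos [0.5132 0.1837 0.1588] f [-0.0757  0.0538] F [ 0.1 -0.2 -0.3] w 0.0856 g 0.0
```

View pics/v1.png

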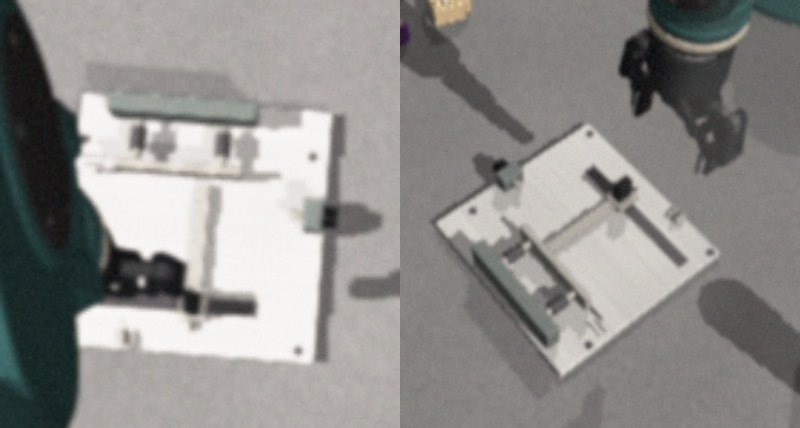

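```bash
python3 - <<'E'
from h import *
for c in ("top","scene"):
    d=np.load(c+"1.npz"); im,D=d["im"],d["D"]; P=cloud(c,D)
    m=(D>0)&(P[...,2]>.08)&(abs(P[...,0]-.51)<.08)&(abs(P[...,1]-.18)<.1)
    Q=(P[m][:,:2]-F)@Rz(YAW); z=P[m][:,2]; print(c,m.sum(),"zmin",np.round(np.percentile(z,[0,1,5,50]),3))
    for a in np.arange(.10,.26,.02):
        s=(z>a)&(z<a+.02)
        if s.sum()>2: print(round(a,2),s.sum(),"xf",np.round(np.percentile(Q[s,0],[2,50,98]),3),"yf",np.round(np.percentile(Q[s,1],[2,50,98]),3))
    m=(D>0)&(P[...,2]>.045)&(P[...,2]<.06)&(abs(P[...,0]-.51)<.03)&(abs(P[...,1]-.15)<.08)
    print("tab",m.sum(),w2f(P[m].mean(0)))
E
```

```text
top 23436 zmin [0.207 0.302 0.585 0.67 ]
0.24 42 xf [-0.088 -0.081 -0.064] yf [-0.021 -0.016  0.009]
tab 46 [-0.07462913 -0.00475633]
scene 14495 zmin [0.2   0.231 0.28  0.554]
0.2 87 xf [-0.084 -0.069 -0.063] yf [-0.005  0.008  0.106]
0.22 90 xf [-0.084 -0.068 -0.063] yf [-0.004  0.008  0.107]
0.24 233 xf [-0.086 -0.068 -0.062] yf [-0.021  0.092  0.124]
tab 52 [-0.07255682 -0.00531718]
```

The fingertips measure about 28 mm higher than the reported pose implies. That would put the shut fingers above the tab, which explains the miss. I'll check the tool offset with a gentle probe on free base plate, fingers shut.

```bash
python3 - <<'E'
from h import *
robot.close_gripper(20)
p=f2w(-.035,.054)
robot.move_straight([*p,.045],max_speed=.2); say("pre")
d=[]
for c in ("scene","top"):
    im,D=robot.grab_frame(c); P=cloud(c,D); np.savez(c+"2.npz",im=im,D=D)
    m=(D>0)&(P[...,2]>.03)&(P[...,2]<.16)&(abs(P[...,0]-p[0])<.035)&(abs(P[...,1]-p[1])<.04)
    if m.sum()>5:
        z=P[m][:,2]; s=z<np.percentile(z,5)+.015; print(c,m.sum(),np.round(np.percentile(z,[0,2,5,20]),3),"low centre",np.round(w2f(P[m][s].mean(0)),4))
z=.045; f0=robot.get_obs()["contact_force"][2]
while z>-.03:
    z-=.003; robot.move_straight([*p,z],max_speed=.05)
    f=robot.get_obs()["contact_force"][2]-f0
    if abs(f)>3: break
o=say("touch %.3f"%z); robot.move_straight([*p,o["tool_pos"][2]+.01],max_speed=.1); say("back")
E
```

```text
pre t 8.85 pos [0.554  0.1816 0.0459] f [-0.0348  0.0541] F [-0.8 -0.3  1. ] w 0.0003 g 0.0
scene 305 [0.073 0.082 0.086 0.108] low centre [-0.0266  0.0539]
top 25 [0.125 0.125 0.126 0.13 ] low centre [-0.0448  0.0263]
touch -0.018 t 14.2 pos [ 0.554   0.1815 -0.0156] f [-0.0348  0.0541] F [-13.4  -2.8  40.4] w 0.0002 g 20.4
back t 14.47 pos [ 0.5542  0.1816 -0.0053] f [-0.0346  0.0541] F [-0.3  0.2 -0.9] w -0.0004 g 0.0
```

The probe confirms it: the base plate (12 mm) is touched at a reported -15.6 mm. The real fingertips are therefore 27.5 mm above the reported TCP, and I'll correct for that from here on.

```bash
echo 'OFF=.0275' >> h.py; python3 - <<'E'
from h import *
t=robot.get_obs()["tool_pos"].copy(); t[2]=.07-OFF
robot.move_straight(t,max_speed=.2); robot.open()
p=f2w(-.075,-.0055)
robot.move_straight([*t[:2],.085-OFF],max_speed=.2)
robot.move_straight([*p,.085-OFF],max_speed=.2)
robot.move_straight([*p,.033-OFF],max_speed=.12); say("down")
robot.close_gripper(25); o=say("grip")
if o["width"]>.008:
    t=o["tool_pos"].copy(); t[:2]+=Rz(YAW)@np.array([0,.0595])
    robot.move_straight(t,max_speed=.06); say("slid")
    robot.open(); t=robot.get_obs()["tool_pos"].copy(); t[2]=.10-OFF
    robot.move_straight(t,max_speed=.25); say("up")
    p=np.array([.4612,-.2735])+Rz(-.368)@np.array([.006,0]); P=[*p,.13-OFF]
    q=best(P,-.368); robot.movep(P,q); say("abovecast")
    for c in ("top","scene"):
        im,D=robot.grab_frame(c); np.savez(c+"3.npz",im=im,D=D)
    a=np.load("top3.npz")["im"]; b=np.load("scene3.npz")["im"]
    cv2.imwrite("pics/v3.png",np.hstack([cv2.resize(a[135:250,155:285,::-1],(480,424),interpolation=2),cv2.resize(b[200:300,250:340,::-1],(320,424),interpolation=2)]))
E
```

```text
down t 16.99 pos [0.5107 0.1248 0.0057] f [-0.0747 -0.0051] F [-0.1 -0.6 -0.2] w 0.0854 g 0.0
grip t 17.64 pos [0.5104 0.1247 0.0058] f [-0.0749 -0.0053] F [-1.1  2.1  7. ] w 0.0132 g 28.3
slid t 18.78 pos [0.514  0.1839 0.0058] f [-0.0748  0.0541] F [ 0.2 -2.7  2.1] w 0.0132 g 27.7
up t 19.89 pos [0.5144 0.1842 0.0732] f [-0.0744  0.0544] F [ 0.1 -0.5 -0.3] w 0.0852 g 0.0
ik [-0.68  0.34 -0.21  1.01  0.   -0.32]
abovecast t 21.58 pos [ 0.4671 -0.2748  0.1023] f [-0.0943 -0.4067] F [-0.5  0.3  0. ] w 0.0856 g 0.0
```

View pics/v3.png

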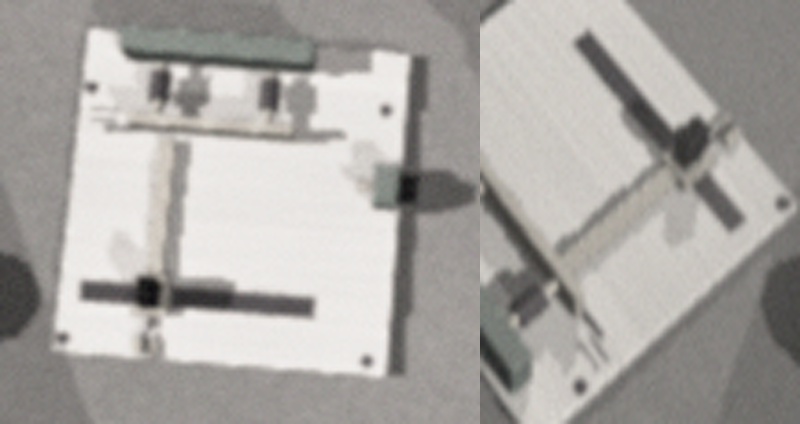

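The guide moved; its rib at crop (152,325) and the clip rib at (148,340) look nearly in line. I'll check the offset numerically.

```bash
python3 - <<'E'
from ribs import *
for c in ("top","scene"):
    im=np.load(c+"3.npz")["im"]; im0=np.load(c+"0.npz")["im"]
    print(c,"tab",dark(c,im,-.075,.054,.054,.012,.012,60),"before",dark(c,im0,-.075,-.0055,.054,.012,.012,60))
    Q=(plane(c,u,v,.021)[...,:2]-F)@Rz(YAW); g=im.mean(-1); g0=im0.mean(-1)
    # resample a rectified patch, fixture x rows (-.118..-.085), y cols
    p=robot.camera_params(c); R=np.array(p["R"]); t=np.array(p["t"])
    xs=np.arange(-.116,-.084,.003); ys=np.arange(.034,.074,.002)
    W=np.array([[[*f2w(x,y),.021] for y in ys] for x in xs])@R.T+t
    U=(W[...,0]/W[...,2]*p["fx"]+p["cx"]).astype(np.float32); V=(W[...,1]/W[...,2]*p["fy"]+p["cy"]).astype(np.float32)
    print("y mm",(ys*1000).astype(int))
    for x,r in zip(xs,cv2.remap(g.astype(np.float32),U,V,cv2.INTER_CUBIC).astype(int)): print(int(round(x*1000)),r)
E
```

```text
top tab (array([-0.07560429,  0.05051107]), np.int64(37), np.float64(15.0)) before (array([-0.0756216 , -0.00562814]), np.int64(35), np.float64(18.666666666666668))
y mm [34 36 38 40 42 44 46 48 50 52 54 56 58 60 62 64 66 68 70 72]
-116 [235 233 220 194 167 152 151 151 152 151 153 163 183 203 217 226 232 234
 234 234]
-113 [236 235 230 202 165 148 155 159 149 129 120 128 164 196 209 222 230 233
 235 236]
-110 [236 234 231 204 170 153 158 167 159 131 108 122 159 192 207 217 228 235
 236 236]
-107 [235 234 233 214 185 166 157 166 166 143 116 121 153 187 203 215 226 234
 236 235]
-104 [234 234 235 230 214 186 173 179 186 175 150 142 163 192 206 219 228 231
 233 234]
-101 [233 234 234 233 231 216 202 199 198 185 170 174 192 209 219 225 229 233
 234 233]
-98 [236 235 235 235 232 220 204 187 170 152 164 193 208 217 226 232 234 235
 235 234]
-95 [233 235 236 235 231 210 178 152 133 125 148 188 208 221 228 231 232 233
 234 235]
-92 [234 233 233 235 231 209 179 155 131 129 155 188 202 212 219 221 225 230
 234 235]
-89 [209 207 204 198 204 204 191 178 166 162 167 177 185 193 199 205 210 223
 2
[... 576 characters left out ...]
]
-107 [203 202 195 173 148 140 144 136 121 107 109 138 161 172 169 169 177 192
 200 201]
-104 [200 201 195 177 152 142 147 145 119 102 102 122 141 155 167 168 173 185
 197 200]
-101 [171 165 163 150 134 122 126 136 121 107 110 115 122 134 151 161 171 180
 193 198]
-98 [121 106  95  98  87  86  96 122 128 126 131 142 148 153 158 166 172 181
 189 196]
-95 [ 97  68  62  64  65  66  73  89 109 122 146 161 168 169 173 179 187 192
 196 199]
-92 [ 91  64  58  62  64  65  62  62  75 105 144 169 175 173 174 184 196 199
 199 196]
-89 [ 98  71  60  58  61  66  64  62  66  88 128 159 170 167 166 172 185 197
 200 198]
-86 [ 90  67  66  60  60  64  64  59  60  77 112 145 165 166 164 165 176 192
 204 206]
```

In the top view the guide rib is at y = 51.2 and the clip rib at 54.3. The guide lagged about 3 mm because the fingers give under its friction. I'll regrip it and nudge it on.

```bash
python3 - <<'E'
from h import *
from ribs import dark,plane
p=f2w(-.075,.0508); P=[*p,.10-OFF]
q=best(P,YAW); robot.movep(P,q)
robot.move_straight([*p,.034-OFF],max_speed=.15)
robot.close_gripper(40); o=say("grip")
t=o["tool_pos"].copy(); t[:2]+=Rz(YAW)@np.array([0,.006])
robot.move_straight(t,max_speed=.04); say("slid")
robot.open(); t=robot.get_obs()["tool_pos"].copy(); t[2]=.10-OFF
robot.move_straight(t,max_speed=.3)
p=np.array([.4612,-.2735])+Rz(-.368)@np.array([.006,0]); P=[*p,.11-OFF]
q=best(P,-.368); robot.movep(P,q); say("abovecast")
for c in ("top","scene"):
    im,D=robot.grab_frame(c); np.savez(c+"4.npz",im=im,D=D)
c="top"; im=np.load(c+"4.npz")["im"]; g=im.mean(-1)
print("tab",dark(c,im,-.075,.054,.054,.012,.012,60))
p=robot.camera_params(c); R=np.array(p["R"]); t=np.array(p["t"])
xs=np.arange(-.113,-.09,.003); ys=np.arange(.040,.068,.002)
W=np.array([[[*f2w(x,y),.021] for y in ys] for x in xs])@R.T+t
U=(W[...,0]/W[...,2]*p["fx"]+p["cx"]).astype(np.float32); V=(W[...,1]/W[...,2]*p["fy"]+p["cy"]).astype(np.float32)
print("y mm",(ys*1000).astype(int))
for x,r in zip(xs,cv2.remap(g.astype(np.float32),U,V,cv2.INTER_CUBIC).astype(int)): print(int(round(x*1000)),r)
# gripper over cast in both views
out=[]
for c in ("top","scene"):
    d=np.load(c+"4.npz"); P=cloud(c,d["D"]); m=(d["D"]>0)&(P[...,2]>.02)&(P[...,2]<.05)&(abs(P[...,0]-.462)<.05)&(abs(P[...,1]+.273)<.045)
    print(c,"cast pts",m.sum())
a=np.load("top4.npz")["im"]; b=np.load("scene4.npz")["im"]
cv2.imwrite("pics/v4.png",np.hstack([cv2.resize(a[180:280,320:420,::-1],(400,400),interpolation=2),cv2.resize(b[80:180,160:260,::-1],(400,400),interpolation=2)]))
E
```

```text
ik [ 0.19  0.37 -0.26  0.94  0.    0.25]
grip t 24.61 pos [0.5138 0.1811 0.0069] f [-0.0748  0.0512] F [-1.9  3.   6. ] w 0.0133 g 42.2
slid t 24.92 pos [0.5141 0.187  0.0069] f [-0.0749  0.0572] F [-0.3 -1.3  0.8] w 0.0131 g 41.6
ik [-0.68  0.36 -0.25  0.96  0.   -0.32]
abovecast t 27.68 pos [ 0.4671 -0.2748  0.0824] f [-0.0943 -0.4067] F [0.1 0.3 0.4] w 0.0855 g 0.0
tab (array([-0.07574984,  0.05360804]), np.int64(40), np.float64(11.666666666666666))
y mm [40 42 44 46 48 50 52 54 56 58 60 62 64 66 68]
-113 [202 170 153 153 159 153 136 125 135 165 194 210 223 232 237]
-110 [207 172 151 156 169 162 131 109 124 163 195 206 219 228 234]
-107 [215 187 161 154 166 170 149 117 122 156 190 205 217 227 234]
-104 [230 216 189 176 181 188 180 151 140 161 194 211 220 225 232]
-101 [234 230 217 208 211 220 213 180 160 174 202 221 228 230 232]
-98 [237 234 234 224 211 205 189 163 152 170 203 226 232 232 234]
-95 [236 236 235 218 187 168 146 130 133 160 197 225 234 235 234]
-92 [235 232 229 216 191 168 146 135 140 161 190 214 224 225 227]
top cast pts 309
scene cast pts 272
```

View pics/v4.png

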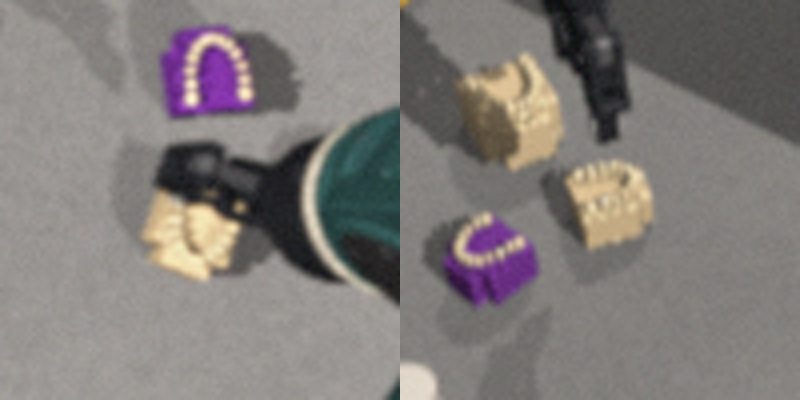

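The ribs are now in line: both at about y 54.5 mm in the top view. The hand looks offset from the cast in these crops (left: fingers at (190,170), cast at (195,225)), so I'll check the fingertips and cast from the saved depth.

```bash
python3 - <<'E'
from h import *
c0=np.array([.4612,-.2735])
for c in ("top","scene"):
    d=np.load(c+"4.npz"); im,D=d["im"],d["D"]; P=cloud(c,D)
    near=(D>0)&(abs(P[...,0]-.467)<.12)&(abs(P[...,1]+.275)<.12)
    for lo,hi in ((.10,.125),(.125,.15),(.15,.175),(.175,.2)):
        m=near&(P[...,2]>lo)&(P[...,2]<hi)
        if m.sum()>3:
            Q=(P[m][:,:2]-c0)@Rz(-.368); print(c,lo,m.sum(),"xc",np.round(np.percentile(Q[:,0],[2,50,98]),3),"yc",np.round(np.percentile(Q[:,1],[2,25,50,75,98]),3))
    m=near&(P[...,2]>.015)&(P[...,2]<.05)&(im.min(-1)>60)&(abs(P[...,0]-.465)<.045)&(abs(P[...,1]+.27)<.045)
    Q=(P[m][:,:2]-c0)@Rz(-.368); print(c,"cast",m.sum(),np.round(np.percentile(Q,[1,50,99],axis=0).T,3))
E
```

```text
top 0.125 11 xc [-0.005 -0.004 -0.   ] yc [0.043 0.049 0.05  0.051 0.053]
top 0.15 12 xc [-0.007 -0.005  0.002] yc [0.044 0.05  0.054 0.055 0.075]
top 0.175 137 xc [-0.011 -0.001  0.023] yc [0.03  0.039 0.044 0.072 0.075]
top cast 320 [[-0.028 -0.006  0.024]
 [-0.023  0.002  0.026]]
scene 0.125 69 xc [-0.003  0.013  0.018] yc [-0.049 -0.045  0.046  0.052  0.055]
scene 0.15 33 xc [-0.002  0.015  0.02 ] yc [-0.05   0.047  0.051  0.053  0.07 ]
scene 0.175 112 xc [-0.004  0.014  0.024] yc [-0.036  0.041  0.065  0.069  0.073]
scene cast 296 [[-0.025  0.004  0.029]
 [-0.025  0.008  0.025]]
```

The fingertips straddle the cast symmetrically (yc -49 to +55 mm, xc centre 7 mm). The offset was only perspective, so I'll go ahead with the pick.

```bash
python3 - <<'E'
from h import *
p=np.array([.4612,-.2735])+Rz(-.368)@np.array([.006,0])
robot.move_straight([*p,.011-OFF],max_speed=.12); say("down")
robot.close_gripper(60); o=say("grip")
assert .045<o["width"]<.056, "bad grip"
robot.move_straight([*p,.12-OFF],max_speed=.2); o=say("lift")
t=f2w(.009+.006,.0207); P=[*t,.12-OFF]; q=best(P,YAW)
robot.movep(P,q); say("over")
robot.move_straight([*t,.028-OFF],max_speed=.12); o=say("low")
f0=o["contact_force"][2]; z=.028
while z>.0185:
    z-=.0015; robot.move_straight([*t,z-OFF],max_speed=.04); o=robot.get_obs()
    if o["contact_force"][2]-f0>2.5: break
say("placed cmd z %.4f"%(z-.011))
for c in ("top","scene"):
    im,D=robot.grab_frame(c); np.savez(c+"5.npz",im=im,D=D)
a=np.load("top5.npz")["im"]; b=np.load("scene5.npz")["im"]
cv2.imwrite("pics/v5.png",np.hstack([cv2.resize(a[135:250,155:285,::-1],(400,400),interpolation=2),cv2.resize(b[190:310,220:340,::-1],(400,400),interpolation=2)]))
E
```

```text
down t 28.75 pos [ 0.4671 -0.2759 -0.0159] f [-0.0942 -0.4077] F [ 0.5  0.4 -0.1] w 0.0857 g 0.0
grip t 29.2 pos [ 0.467  -0.2758 -0.0158] f [-0.0943 -0.4077] F [-2.7  1.4  8.8] w 0.0489 g 62.5
lift t 29.89 pos [ 0.4664 -0.2754  0.0916] f [-0.0949 -0.4072] F [-0.9  0.5 -1.7] w 0.0485 g 62.0
ik [ 0.11  0.47 -0.03  1.07  0.    0.17]
over t 31.52 pos [0.6018 0.1442 0.0924] f [0.0152 0.0197] F [-0.6 -0.1 -1. ] w 0.0487 g 62.0
low t 32.43 pos [0.6022 0.1452 0.0012] f [0.0155 0.0207] F [-0.5  0.1 -1.5] w 0.0486 g 62.0
placed cmd z 0.0125 t 33.18 pos [ 0.6019  0.1453 -0.0037] f [0.0152 0.0207] F [-1.5  0.5  3.9] w 0.0486 g 62.5
```

View pics/v5.png

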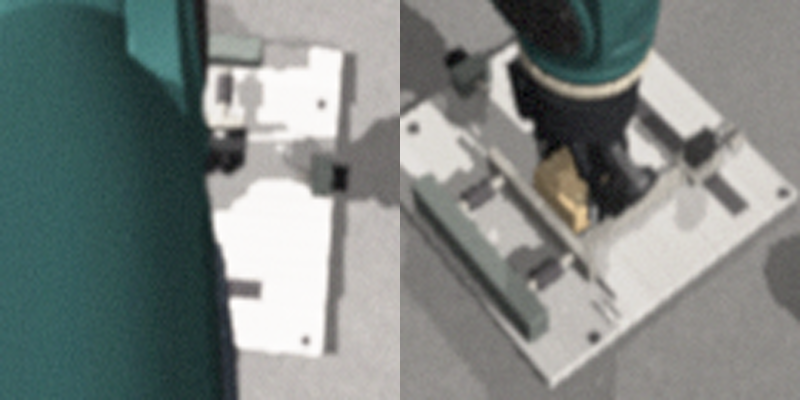

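The cast stands on the base plate at the expected height, between the strip and the plate (scene crop (565,190)), and the tab is clear of the hand. Next is the force-guided push.

```bash
python3 - <<'E'
from h import *
ex=Rz(YAW)@np.array([1,0]); t=f2w(.015,.0207); z=-.0030-.0005
def F():
    f=np.mean([robot.get_obs()["contact_force"] for _ in range(1)],0); return -f[:2]@ex,f
x=.015; log=[]
while x<.0405:
    x+=.0015 if x<.028 else .001
    robot.move_straight([*f2w(x,.0207),z],max_speed=.03); fx,f=F(); o=robot.get_obs()
    log.append((round(w2f(o["tool_pos"])[0]*1000,1),round(fx,1),round(f[2],1),round(float(f[:2]@[-ex[1],ex[0]]),1)))
    if fx>9.3: break
print(log); robot.wait(.3); print(F()[0]); say("push")
for c in ("scene","top"):
    im,D=robot.grab_frame(c); np.savez(c+"6.npz",im=im,D=D)
print([ (np.round(F()[0],1),robot.wait(.1))[0] for _ in range(4)])
b=np.load("scene6.npz")["im"]
cv2.imwrite("pics/v6.png",cv2.resize(b[200:310,230:350,::-1],(654,600),interpolation=2)); say("end")
E
```

```text
[(np.float64(16.5), np.float64(-0.5), np.float64(-1.6), -0.2), (np.float64(18.1), np.float64(-0.5), np.float64(-1.6), 0.0), (np.float64(19.6), np.float64(-0.8), np.float64(-1.0), 0.0), (np.float64(21.1), np.float64(0.3), np.float64(-1.1), -0.5), (np.float64(22.6), np.float64(-0.5), np.float64(-1.3), 0.6), (np.float64(24.1), np.float64(-0.5), np.float64(-0.3), 0.2), (np.float64(25.4), np.float64(1.2), np.float64(-0.7), -0.5), (np.float64(26.9), np.float64(2.9), np.float64(0.2), 0.8), (np.float64(28.3), np.float64(3.6), np.float64(0.8), 0.4), (np.float64(29.3), np.float64(4.4), np.float64(1.3), 0.3), (np.float64(30.1), np.float64(7.3), np.float64(2.8), 0.5), (np.float64(31.0), np.float64(6.4), np.float64(1.8), -0.1), (np.float64(31.8), np.float64(8.0), np.float64(3.6), 0.3), (np.float64(32.7), np.float64(8.5), np.float64(3.9), -0.2), (np.float64(33.4), np.float64(8.8), np.float64(3.4), -0.7), (np.float64(34.3), np.float64(10.0), np.float64(3.8), 0.6)]
9.300714388012764
push t 37.58 pos [ 0.621   0.1441 -0.0036] f [0.0343 0.0207] F [-9.3  1.   4.5] w 0.0483 g 62.7
[np.float64(10.1), np.float64(10.3), np.float64(10.2), np.float64(9.0)]
end t 38.08 pos [ 0.6209  0.1441 -0.0036] f [0.0343 0.0207] F [-10.2   1.    5.9] w 0.049 g 62.7
```

View pics/v6.png

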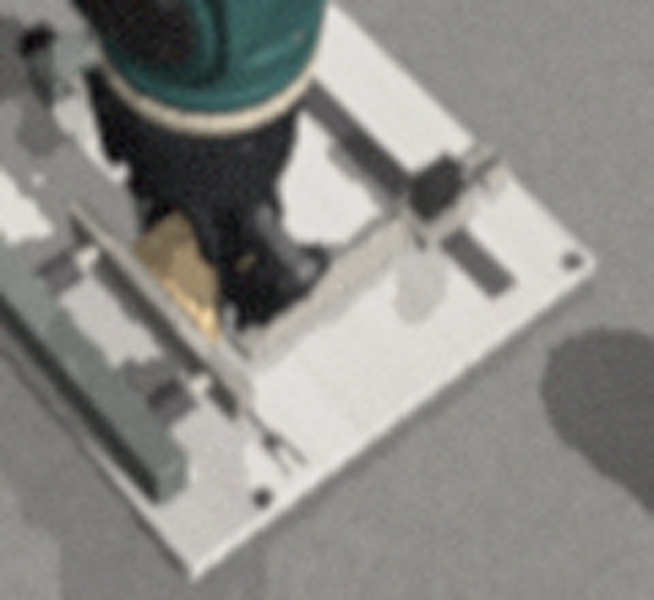

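The plate has given about 10 mm at about 10 N, matching the spring (1 mm/N). The pointer lies near the two lines at (270,440), and the cast is beside the strip. I'll confirm the guide and bystanders haven't moved between pictures, then hand in.

```bash
python3 - <<'E'
from h import *
from ribs import dark
r=[dark("scene",np.load(f"scene{k}.npz")["im"],-.07,.0565,.054,.02,.022,75)[0] for k in (4,5,6)]
print("tab scene views",np.round(r,4))
o=say("before"); 
if abs(r[2][1]-r[0][1])<.002:
    print(robot.job_done()); say("done")
E
```

```text
tab scene views [[-0.0633  0.0573]
 [-0.0635  0.0575]
 [-0.0636  0.0577]]
before t 38.08 pos [ 0.6209  0.1441 -0.0036] f [0.0343 0.0207] F [-10.2   1.    5.9] w 0.049 g 62.7
the job is handed in; nothing more can be done
None
the job is handed in; nothing more can be done
```

I handed the job in at 38 s with the guide on the clip's mark, the cast beside the strip with its heel pressed on the sprung plate at about 10 N, and the gripper still holding it; the hand-in call returned no verdict.

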